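# Empty the cup of square nuts into the parts box

## Robot

A 6-joint arm with a two-finger parallel gripper is mounted at the origin on the work surface; the furniture and walls round the work are solid. World frame = base frame: x ahead of the robot, y to its left, z up, the work surface at z = 0. Lengths are in m, angles in rad, forces in N, time in s.
With the tool pointing down it reaches from about 0.425 to 0.95 m from the base axis. Payload 3.5 kg.
Tool frame: the origin (TCP) lies midway between the tips of the shut fingers; the grasp point (between the pads) lies 19 mm behind it (ctrl.pinch_z is the distance from the TCP to the grasp point, in m); z points along the fingers, y is the line along which they close (so a half turn about z gives the same grasp; the last joint's range is limited). The gripper opens to 85 mm and grips with 20 to 120 N. Pads are 22 mm wide; open, the fingers measure 114 mm over their backs; the gripper's body (76 mm by 85 mm) begins 54 mm behind the grasp point. The pads swing forward as they close: fully open they stand 13 mm farther back than shut.
Start: joints at [1.182, 0.286, 1.577, -0, 1.279, -0.15], TCP at [0.16, 0.656, 0.202] pointing down, gripper open.
Joint ranges: [-2.77, 2.77], [-0.9, 2.22], [0.21, 2.48], [-1.53, 4.67], [0.24, 2.81], [-2.84, 2.84]. Speed limits (rad/s): [2.79, 2.79, 3.14, 3.14, 3.14, 3.14].

## Interface

Orientations are given as a unit quaternion [x, y, z, w].
In Python, from plant import get_state, viewer, sign_off, ctrl gives the robot as it stands. The module is installed in compiled form; this text tells all that it offers.
- The arm moves only by the shell command python3 -m handwheel 'ROWS' [FORCE]. ROWS is JSON, a list that holds one entry, the list of rows, each a list of 5 numbers: the finger opening in m, from 0 to 0.0854, then the shift along the tool's x, y, z in m, then the turn about the tool's z in degrees. In form: [[[claw, x, y, z, spin], ...]]. A call has 1 to 12 rows; each row shifts and turns the commanded pose from where the row before left it, along the tool's axes as they then stand; what a row does not reach is not made up. A row lasts 1/12 s, in which the tool goes at most 41.7 mm and 7.16 degrees, less where a joint would pass 70% of its speed; a pose out of reach is approached as far as the arm can. A call is refused whole if a number of a shift passes 0.0417 or a number of a turn 7.16, either way. A call with a gripper value outside its range is refused whole. The fingers move at their own pace and stop on an object; FORCE is the grip in N (left out, the last holds). Time passes only in rows, so rows that do not move let the fingers close. It gives the time, the measured TCP pose, the force, the opening and the grip force at its end, in the units of the state.
- get_state(): the state, without advancing time (a new reading comes with each control period).
- viewer.read_camera(name): name is "scene" or "top" or "wrist"; returns the picture (420x560x3 uint8, blue, green, red); there is no depth.
- viewer.camera_params(name): a dict with "fov_y" (degrees; the focal length in pixels is half the picture's height over the tangent of half this angle, whatever the lens; pixels are square), "cx", "cy" (the principal point, pixels), "xyz" and "attitude" of the camera in the world; the wrist camera has in their place "hand_eye" (4x4, takes a point from camera to tool coordinates, whose origin is the TCP and whose axes are the flange's). Camera axes: x right, y up, looking along -z (the intrinsics and any distortion apply to the point x, -y, -z); pixel columns grow to the right and rows downward; lengths in m; the calibration is good to about 2 mm. A picture is of the moment at which its call begins: read the wrist's pose just before it. camera_params takes no time and is no camera call.
- sign_off(): hands the job in; it is judged then, once.
Trained networks look in the newest picture that a camera, given by its name, has taken for a name from the list of things; names that differ only in an ending like _2 or _b are one class to them, and where a whole thing is asked for, a point or a joint stands for the part that bears it (a point fixed in the world has none). Each returns a list of dicts, best first, with "confidence" (0 to 1); they miss things now and then, are a little off and sometimes report something else, mostly with a low value. They report only what shows in the picture. A call takes as long as a camera call. They do not tell look-alikes from the thing itself.
- viewer.look_for(camera, name): "extent" ([left, top, width, height] as shares, 0 to 1, of the picture: columns of its width, rows of its height, round what is visible of it).
- viewer.outline_of(camera, name): "mask" (420x560 bool, what is visible of it) and "extent" ([left, top, width, height] as shares, 0 to 1, of the picture: columns of its width, rows of its height, round what is visible of it).
- viewer.pinpoint(camera, name): "xy" ([column, row] as shares, 0 to 1, of the picture: columns of its width, rows of its height: a listed point, or the origin of a listed thing).
The state is a dict: "time": time; "qpos": joint angles; "dq": joint speeds; "joint_efforts": joint torques, N m; "eef_pos": TCP position; "tcp_rot": TCP orientation; "contact_force": force on the tool from outside, world axes, zero at the start; "wrist_torque": the same for the moment, N m; "opening": opening from 0.0 (shut) to 1.0 (fully open); "finger_force": force on a finger pad.
Only numpy, scipy, OpenCV 4.12 (cv2) and the standard library are available. Lean on these libraries where they do the work, as an engineer would, in place of code of your own. Each camera call takes 0.05 s, during which the arm holds its last target. There are 200 camera calls.

## Task

Take the metal cup out of its leaning wooden rest and pour all five square nuts from it into the open plywood box. Then put the empty cup back in its rest, leaning as it was, and let go. Do not shove the box or the other things on the bench, and leave no nut anywhere but in the box.

Things in the scene. Friction and masses are not known exactly. Their poses are not given: they have to be found in the camera images.
- rest: Wooden cup rest, fixed: 150 x 100 x 12 mm base board with a sloping floor and a V-shaped back, in which the cup leans 40 deg from vertical, mouth toward the rest's -x. Origin: centre of its underside; z up. The back carries the cup from below on the -x side, only along its lowest 30 mm; the cup's +x/upper side and its +y and -y sides are open to the fingers. Highest point 82 mm.
- rest_seat (a point): Point on the rest's sloping floor where the centre of the cup's foot belongs: in the rest's frame at x = +20 mm, y = 0, z = 58 mm.
- rest_mouth (a point): Point where the centre of the cup's mouth lies when the cup sits in its rest: in the rest's frame at x = -35 mm, y = 0, z = 123 mm. The line from rest_seat to rest_mouth is the axis of the seated cup.
- cup: Plain round metal cup, no handle, outside 60 mm dia x 85 mm, wall 2.5, floor 4 mm, 0.12 kg empty, 0.22 full. Origin: centre of its foot's underside; z runs toward the mouth. Starts in the rest with five nuts filling its lower half. Grip across the diameter about 46 mm above the foot. Smooth inside: nuts start to slide out near 100 deg of tilt from upright, all are out by 130 deg.
- cup_mouth (a point): Centre of the cup's mouth, 85 mm along the cup's z from its origin.
- cup_mid (a point): Point on the cup's axis 32 mm above its foot, amid the nuts.
- parts_box: Empty open-topped plywood box, outside 110 x 110 x 60 mm, walls and floor 6 mm, 0.7 kg, standing loose on the bench. Origin: centre of its underside; z up, x and y along its sides.
- tape_measure: Yellow tape measure, 35 x 98 x 65 mm, lying loose on the bench near the work. Bystander. Origin: centre of its underside.
- spare_battery: Black power-tool battery, 78 x 117 x 47 mm, loose on the bench. Bystander. Origin: centre of its underside.
- nut1: Thick square steel nut, 17 x 17 x 13 mm, 20 g, loose in the cup. Origin: its middle; z along its threaded hole. All five are alike.
- nut2: Thick square steel nut, 17 x 17 x 13 mm, 20 g, loose in the cup. Origin: its middle; z along its threaded hole. All five are alike.
- nut3: Thick square steel nut, 17 x 17 x 13 mm, 20 g, loose in the cup. Origin: its middle; z along its threaded hole. All five are alike.
- nut4: Thick square steel nut, 17 x 17 x 13 mm, 20 g, loose in the cup. Origin: its middle; z along its threaded hole. All five are alike.
- nut5: Thick square steel nut, 17 x 17 x 13 mm, 20 g, loose in the cup. Origin: its middle; z along its threaded hole. All five are alike.
Not all that is in view belongs to the job. What is shaped like the parts_box but purple is not meant. There is more than one size of the cup; the one meant has the size given above.

How it is judged:
On the way, in this order (a step that is already met when the one before it is completed fails the run):
1. The cup is lifted clear of its rest with all five nuts still in it (distance between cup and rest_seat above 0.06 m and contact force between the fingers and cup above 0.5 N and distance between each of nut1, nut2, nut3, nut4, nut5 and cup_mid below 0.055 m), for 0.1 s.
2. All five nuts lie in the box while the robot still holds the cup (x of nut1 in the frame of parts_box between -0.05 and 0.05 m and y of nut1 in the frame of parts_box between -0.05 and 0.05 m and z of nut1 in the frame of parts_box between 0 and 0.055 m and x of nut2 in the frame of parts_box between -0.05 and 0.05 m and y of nut2 in the frame of parts_box between -0.05 and 0.05 m and z of nut2 in the frame of parts_box between 0 and 0.055 m and x of nut3 in the frame of parts_box between -0.05 and 0.05 m and y of nut3 in the frame of parts_box between -0.05 and 0.05 m and z of nut3 in the frame of parts_box between 0 and 0.055 m and x of nut4 in the frame of parts_box between -0.05 and 0.05 m and y of nut4 in the frame of parts_box between -0.05 and 0.05 m and z of nut4 in the frame of parts_box between 0 and 0.055 m and x of nut5 in the frame of parts_box between -0.05 and 0.05 m and y of nut5 in the frame of parts_box between -0.05 and 0.05 m and z of nut5 in the frame of parts_box between 0 and 0.055 m and contact force between the fingers and cup above 0.5 N and distance between cup and rest_seat above 0.06 m), for 0.1 s.
At the end, for the whole second after the job is handed in: All five square nuts lie at rest inside the box, which stands flat; the cup is back in its rest, still, its foot within 15 mm of rest_seat and its mouth within 20 mm of rest_mouth (x of nut1 in the frame of parts_box between -0.05 and 0.05 m and y of nut1 in the frame of parts_box between -0.05 and 0.05 m and z of nut1 in the frame of parts_box between 0 and 0.055 m and x of nut2 in the frame of parts_box between -0.05 and 0.05 m and y of nut2 in the frame of parts_box between -0.05 and 0.05 m and z of nut2 in the frame of parts_box between 0 and 0.055 m and x of nut3 in the frame of parts_box between -0.05 and 0.05 m and y of nut3 in the frame of parts_box between -0.05 and 0.05 m and z of nut3 in the frame of parts_box between 0 and 0.055 m and x of nut4 in the frame of parts_box between -0.05 and 0.05 m and y of nut4 in the frame of parts_box between -0.05 and 0.05 m and z of nut4 in the frame of parts_box between 0 and 0.055 m and x of nut5 in the frame of parts_box between -0.05 and 0.05 m and y of nut5 in the frame of parts_box between -0.05 and 0.05 m and z of nut5 in the frame of parts_box between 0 and 0.055 m and linear speed of each of nut1, nut2, nut3, nut4, nut5 below 0.03 m/s and distance between cup and rest_seat below 0.015 m and distance between cup_mouth and rest_mouth below 0.02 m and linear speed of cup below 0.02 m/s and angle between parts_box's own z axis and vertical below 0.1 rad); the robot touches nothing.
It fails at once if the parts box is shoved more than 40 mm (distance of parts_box from where it was at the start of the episode above 0.04 m).
It fails at once if the tape measure is shoved more than 30 mm (distance of tape_measure from where it was at the start of the episode above 0.03 m).
It fails at once if the spare battery is shoved more than 30 mm (distance of spare_battery from where it was at the start of the episode above 0.03 m).
It also fails if it takes over 64 s, if anything falls off the work surface, if the arm or the gripper's body presses on something with over 40 N, if the wrist force passes 120 N, or if a joint passes its speed limit or range.

## Working session

There is one attempt and no reset: what is moved stays moved. The work goes in short steps, Python scripts to look and compute and a shell command to move; the robot and the scene stay as the last step left them, time stands still between calls to the robot, and variables do not carry over. Pictures are saved under pics/ and viewed, at most 11 in all, crops included, and the job is handed in when it is done.

```bash
mkdir -p pics; cat > h.py <<'E'
import numpy as np, cv2
from scipy.spatial.transform import Rotation as R
from plant import get_state, viewer, sign_off, ctrl
def cam(n):
    p=viewer.camera_params(n); f=210/np.tan(np.radians(p["fov_y"])/2)
    if "hand_eye" in p:
        s=get_state(); T=np.eye(4);T[:3,:3]=R.from_quat(s["tcp_rot"]).as_matrix();T[:3,3]=s["eef_pos"]
        M=T@np.array(p["hand_eye"]); return f,p["cx"],p["cy"],M[:3,:3],M[:3,3],p
    a=np.array(p["attitude"],float); Rm=R.from_quat(a).as_matrix() if a.size==4 else a.reshape(3,3)
    return f,p["cx"],p["cy"],Rm,np.array(p["xyz"]),p
def ray(n,u,v):
    f,cx,cy,Rm,o,_=cam(n); d=Rm@np.array([(u-cx)/f,-(v-cy)/f,-1]); return o,d
def atz(n,u,v,z):
    o,d=ray(n,u,v); return o+d*(z-o[2])/d[2]
def proj(n,P):
    f,cx,cy,Rm,o,_=cam(n); c=Rm.T@(np.array(P)-o); return cx+f*c[0]/-c[2], cy-f*c[1]/-c[2]
E
ls; python3 - <<'E'
from h import *
print(get_state(), [a for a in dir(ctrl) if a[0]!='_'], ctrl.pinch_z)
for n in ["scene","top","wrist"]:
    print(n,viewer.camera_params(n))
    cv2.imwrite(f"pics/{n}0.png",viewer.read_camera(n))
    for k in ["rest","cup","parts_box","tape_measure","spare_battery"]:
        print(n,k,[(round(d["confidence"],2),np.round(np.array(d["xy"])*[560,420],1).tolist()) for d in viewer.pinpoint(n,k)],
          [(round(d["confidence"],2),np.round(np.array(d["extent"])*[560,420,560,420]).tolist()) for d in viewer.look_for(n,k)])
E
```

```text
h.py
pics
{'time': 0.0, 'qpos': array([ 1.18199671e+00,  2.87168013e-01,  1.57815640e+00,  3.88830890e-06,
        1.27862800e+00, -1.50018857e-01]), 'dq': array([ 1.59925998e-03, -9.19350153e-05,  5.18660980e-04, -7.28865183e-04,
        1.33281056e-04,  1.27665652e-03]), 'joint_efforts': array([-2.23648603e-03, -4.05988204e+01, -2.92616272e+01, -2.69021220e-04,
        5.95155812e-03,  5.00954840e-06]), 'eef_pos': array([0.15935518, 0.65517591, 0.20075686]), 'tcp_rot': array([ 1.19107425e-01,  9.92880672e-01, -1.13682604e-03, -3.15833687e-04]), 'contact_force': array([ 0.13365021, -0.3439803 , -0.21807109]), 'wrist_torque': array([ 0.00760747,  0.01356236, -0.00064877]), 'finger_force': 0.0, 'opening': 0.9980240462451676} ['Unreachable', 'pinch_z'] 0.0187
scene {'fov_y': 43.49092165601044, 'cx': 278.48676642997646, 'cy': 198.16312239193988, 'xyz': array([-0.16515797, -0.95035084,  1.09552861]), 'attitude': array([ 0.40693009, -0.13379136, -0.30419203,  0.8508672 ])}
scene rest [(0.94, [233.5, 194.2])] [(0.62, [208.0, 169.0, 49.0, 41.0])]
scene cup [(0.74, [226.5, 177.9]), (0.66, [1
[... 1113 characters left out ...]
3.0, 16.0, 40.0])]
top spare_battery [(0.67, [252.7, 153.3])] [(0.71, [233.0, 135.0, 44.0, 28.0])]
wrist {'fov_y': 70.57242808339728, 'cx': 277.77542315588744, 'cy': 213.15984042883306, 'hand_eye': array([[-3.22624512e-04,  9.53069433e-01,  3.02751635e-01,
         7.67507475e-02],
       [ 9.99999947e-01,  2.98081322e-04,  1.27273627e-04,
        -4.90432363e-04],
       [ 3.10559960e-05,  3.02751660e-01, -9.53069479e-01,
        -1.72035476e-01],
       [ 0.00000000e+00,  0.00000000e+00,  0.00000000e+00,
         1.00000000e+00]])}
wrist rest [] []
wrist cup [(0.89, [106.1, 388.3])] [(0.87, [89.0, 386.0, 30.0, 34.0])]
wrist parts_box [] []
wrist tape_measure [] []
wrist spare_battery [] []
```

```bash
python3 - <<'E'
from h import *
a=cv2.imread("pics/top0.png")[120:310,140:420]; cv2.imwrite("pics/topc.png",cv2.resize(a,None,fx=2.85,fy=2.85,interpolation=cv2.INTER_CUBIC))
a=cv2.imread("pics/scene0.png")[140:310,150:370]; cv2.imwrite("pics/scenec.png",cv2.resize(a,None,fx=3.5,fy=3.5,interpolation=cv2.INTER_CUBIC))
E
```

```text
(no output)
```

View pics/topc.png

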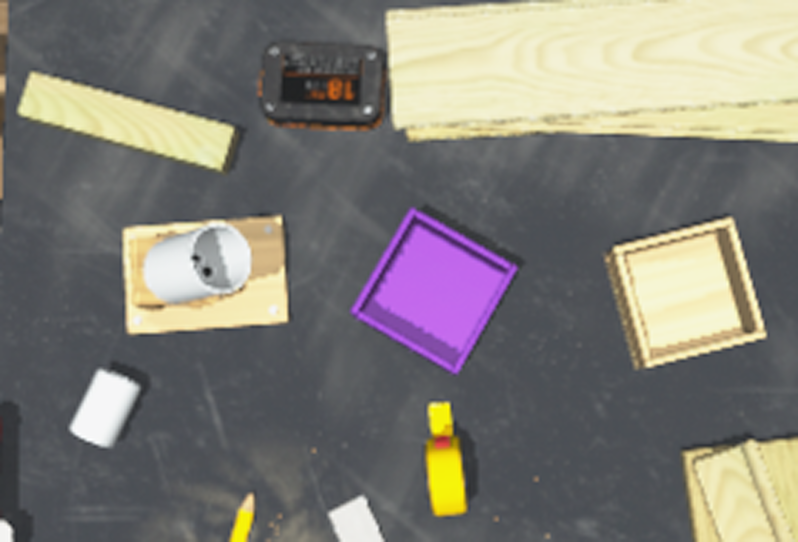

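View pics/scenec.png

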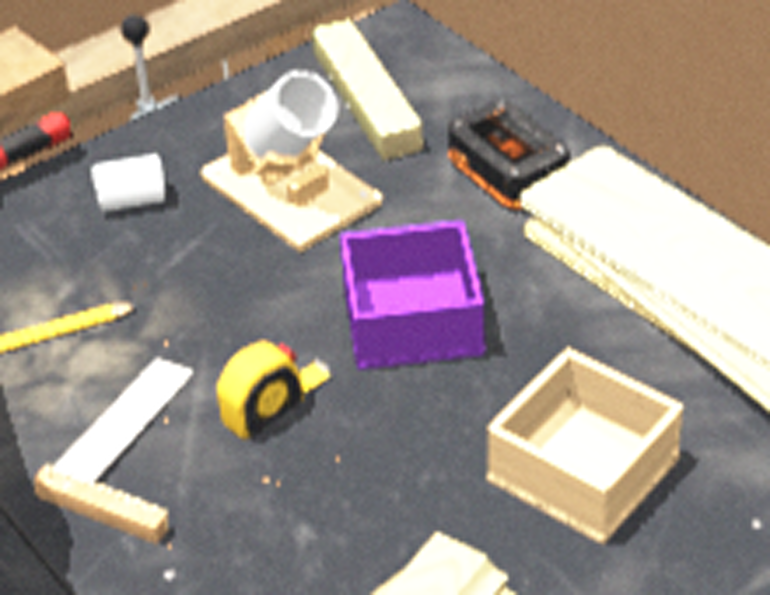

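```bash
python3 - <<'E'
from h import *
c=lambda u,v:(u/2.85+140,v/2.85+120)
P={ "rest":(0.012,[(125,228),(285,215),(288,322),(128,334)]),"box":(0.06,[(608,250),(733,217),(766,335),(640,368)]),"purple":(0.06,[(353,312),(413,210),(518,265),(457,373)]),"tape":(0.065,[(430,405),(450,405),(465,512),(435,515)]),"bat":(0.047,[(265,45),(383,45),(380,120),(265,120)])}
for k,(z,l) in P.items():
    q=np.array([atz("top",*c(*p),z) for p in l]); print(k,q[:,:2].round(3).tolist(),"mean",q.mean(0).round(3),"sides",np.linalg.norm(np.roll(q,-1,0)-q,axis=1).round(3),"ang",np.degrees(np.arctan2(*(q[0]-q[1])[1::-1])).round(1))
# cup mouth/foot by pinpoint in both cams, triangulated
for k in ["cup_mouth","cup_mid","cup","rest","rest_seat","rest_mouth","parts_box"]:
    for n in ("scene","top"):
        print(k,n,[(round(d["confidence"],2),np.round(np.array(d["xy"])*[560,420],1).tolist()) for d in viewer.pinpoint(n,k)])
E
```

```text
rest [[0.598, 0.297], [0.609, 0.147], [0.508, 0.143], [0.498, 0.292]] mean [0.553 0.22  0.012] sides [0.151 0.101 0.149 0.1  ] ang 94.2
box [[0.568, -0.148], [0.596, -0.26], [0.491, -0.285], [0.463, -0.173]] mean [ 0.529 -0.217  0.06 ] sides [0.116 0.108 0.115 0.108] ang 104.4
purple [[0.514, 0.08], [0.605, 0.026], [0.555, -0.068], [0.459, -0.012]] mean [0.533 0.006 0.06 ] sides [0.106 0.106 0.11  0.107] ang 149.5
tape [[0.432, 0.012], [0.431, -0.006], [0.339, -0.018], [0.337, 0.008]] mean [ 0.385 -0.001  0.065] sides [0.018 0.093 0.026 0.095] ang 89.7
bat [[0.763, 0.162], [0.762, 0.053], [0.691, 0.056], [0.692, 0.161]] mean [0.727 0.108 0.047] sides [0.109 0.071 0.106 0.071] ang 89.4
cup_mouth scene [(0.75, [241.0, 170.3]), (0.55, [198.4, 187.4])]
cup_mouth top [(0.92, [178.3, 253.2]), (0.58, [217.1, 208.2]), (0.2, [206.1, 211.6])]
cup_mid scene [(0.57, [232.8, 174.4]), (0.47, [180.0, 192.7])]
cup_mid top [(0.71, [208.2, 211.7]), (0.6, [175.8, 264.6]), (0.17, [211.2, 215.4])]
cup scene [(0.74, [226.5, 177.9]), (0.66, [176.2, 193.9]), (0.45, [293.6, 189.1])]
cup top [(0.98, [173.0, 273.5]), (0.77, [200.3, 215.3])]
rest scene [(0.94, [233.5, 194.2])]
rest top [(0.86, [211.4, 211.8])]
rest_seat scene [(0.57, [229.7, 178.6])]
rest_seat top [(0.7, [198.4, 215.7]), (0.57, [374.6, 222.4])]
rest_mouth scene []
rest_mouth top [(0.83, [219.4, 209.9])]
parts_box scene [(0.93, [267.7, 231.6]), (0.8, [315.4, 273.5]), (0.41, [229.4, 253.2])]
parts_box top [(0.82, [377.7, 222.8]), (0.66, [293.2, 221.7])]
```

View pics/top0.png

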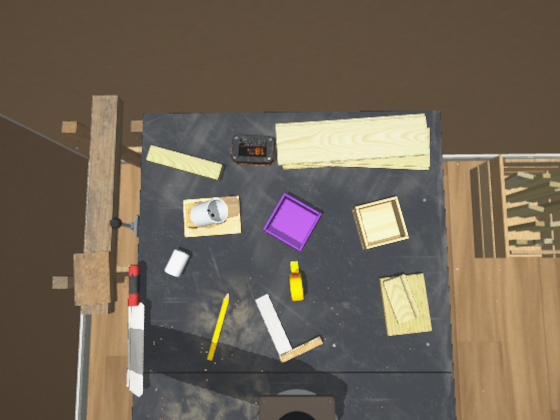

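The target cup is the one in the rest, at top px (208,212). It holds nuts and is about 60 × 85 mm; the white one at (177,262) is smaller and lies on the bench. The target box is the plywood one at (381,222); the purple box at (293,221) is the look-alike. Rows can only turn the tool about its own z, so I'll test whether the tool tilts at the edge of its reach by going up in free space.

```bash
python3 -m handwheel '[[[0.0854,0,0,-0.0417,0],[0.0854,0,0,-0.0417,0],[0.0854,0,0,-0.0417,0],[0.0854,0,0,-0.0417,0],[0.0854,0,0,-0.0417,0],[0.0854,0,0,-0.0417,0],[0.0854,0,0,-0.0417,0],[0.0854,0,0,-0.0417,0],[0.0854,0,0,-0.0417,0],[0.0854,0,0,-0.0417,0],[0.0854,0,0,-0.0417,0],[0.0854,0,0,-0.0417,0]]]'; python3 -c "
from h import *
s=get_state();print(s['time'],s['qpos'].round(3),s['eef_pos'].round(3),R.from_quat(s['tcp_rot']).as_matrix().round(3).tolist())"
```

```text
time: 3.35
eef_pos: [0.1591, 0.6548, 0.6976]
tcp_rot: [0.119, 0.993, 0.002, 0.001]
contact_force: [0.9, 0.6, 2.8]
opening: 0.999
finger_force: 0.0
3.35 [ 1.182  0.486  0.405  0.     2.246 -0.15 ] [0.159 0.655 0.698] [[-0.972, 0.236, 0.002], [0.236, 0.972, 0.005], [-0.001, 0.005, -1.0]]
```

```bash
python3 -m handwheel '[[[0.0854,0,0,-0.0417,0],[0.0854,0,0,-0.0417,0],[0.0854,0,0,-0.0417,0],[0.0854,0,0,-0.0417,0]]]'; python3 -c "
from h import *
s=get_state();print(s['time'],s['qpos'].round(3),s['eef_pos'].round(3),R.from_quat(s['tcp_rot']).as_matrix().round(3).tolist())"
```

```text
time: 3.68
eef_pos: [0.146, 0.5972, 0.7756]
tcp_rot: [0.119, 0.993, 0.019, 0.002]
contact_force: [-0.1, -0.6, 0.9]
opening: 0.996
finger_force: 0.0
3.6833 [ 1.163  0.493  0.21   0.01   2.401 -0.161] [0.146 0.597 0.776] [[-0.972, 0.237, 0.009], [0.237, 0.971, 0.037], [0.001, 0.038, -0.999]]
```

```bash
python3 -m handwheel '[[[0.0854,0,0.0235,-0.0344,0],[0.0854,0,0.0235,-0.0344,0],[0.0854,0,0.0235,-0.0344,0],[0.0854,0,0.0235,-0.0344,0],[0.0854,0,0.0235,-0.0344,0],[0.0854,0,0.0235,-0.0344,0]]]'; cat > st.py <<'E'
from h import *
s=get_state();m=R.from_quat(s['tcp_rot']).as_matrix();r=m[:,2];print(s['time'],s['qpos'].round(3),s['eef_pos'].round(3),m.round(3).tolist(),'tilt',np.degrees(np.arccos(-r[2])).round(1))
E
python3 st.py
```

```text
time: 4.18
eef_pos: [0.1441, 0.5907, 0.8027]
tcp_rot: [0.119, 0.99, 0.069, 0.008]
contact_force: [-0.3, -0.4, 0.1]
opening: 1.001
finger_force: 0.0
4.1833 [ 1.153  0.45   0.211  0.035  2.343 -0.153] [0.144 0.591 0.803] [[-0.972, 0.234, 0.033], [0.237, 0.962, 0.135], [0.0, 0.139, -0.99]] tilt 8.0
```

Pushing against the reach limit tilts the tool, about 1° per row, and the tilt builds up. The plan:

1. Push outward with the arm at azimuth −86° until the tool slopes about 50° toward −Y, perpendicular to the leaning cup.
2. Grasp the cup from its open upper side.
3. Pour by spinning about 180° about the tool z axis, then spin back to return the cup.

First I'll spin so the fingers close along X.

```bash
python3 -m handwheel '[[[0.0854,0,0,0,7.16],[0.0854,0,0,0,7.16],[0.0854,0,0,0,7.16],[0.0854,0,0,0,7.16],[0.0854,0,0,0,7.16],[0.0854,0,0,0,7.16],[0.0854,0,0,0,7.16],[0.0854,0,0,0,7.16],[0.0854,0,0,0,7.16],[0.0854,0,0,0,7.16]]]' >/dev/null; python3 st.py; python3 -c "
from h import *
m=R.from_quat(get_state()['tcp_rot']).as_matrix();p=get_state()['eef_pos']
print(m.T@(np.array([.58,0,.72])-p), m.T@(np.array([.1,-.62,.6])-np.array([.58,0,.72])))"
```

```text
5.0167 [1.153 0.449 0.211 0.035 2.344 1.103] [0.144 0.59  0.803] [[-0.078, 0.996, 0.033], [0.988, 0.073, 0.136], [0.133, 0.043, -0.99]] tilt 8.0
[-0.628268    0.38784308  0.01690957] [-0.59093417 -0.52881064  0.01887082]
```

```bash
python3 -m handwheel '[[[0.0854,-0.0349,0.0215,0.001,0],[0.0854,-0.0349,0.0215,0.001,0],[0.0854,-0.0349,0.0215,0.001,0],[0.0854,-0.0349,0.0215,0.001,0],[0.0854,-0.0349,0.0215,0.001,0],[0.0854,-0.0349,0.0215,0.001,0],[0.0854,-0.0349,0.0215,0.001,0],[0.0854,-0.0349,0.0215,0.001,0],[0.0854,-0.0349,0.0215,0.001,0],[0.0854,-0.0349,0.0215,0.001,0],[0.0854,-0.0349,0.0215,0.001,0],[0.0854,-0.0349,0.0215,0.001,0]]]' >/dev/null; python3 st.py
python3 -m handwheel '[[[0.0854,-0.0349,0.0215,0.001,0],[0.0854,-0.0349,0.0215,0.001,0],[0.0854,-0.0349,0.0215,0.001,0],[0.0854,-0.0349,0.0215,0.001,0],[0.0854,-0.0349,0.0215,0.001,0],[0.0854,-0.0349,0.0215,0.001,0],[0.0854,-0.0295,-0.0264,0.001,0],[0.0854,-0.0295,-0.0264,0.001,0],[0.0854,-0.0295,-0.0264,0.001,0],[0.0854,-0.0295,-0.0264,0.001,0],[0.0854,-0.0295,-0.0264,0.001,0],[0.0854,-0.0295,-0.0264,0.001,0]]]' >/dev/null; python3 st.py
python3 -m handwheel '[[[0.0854,-0.0295,-0.0264,0.001,0],[0.0854,-0.0295,-0.0264,0.001,0],[0.0854,-0.0295,-0.0264,0.001,0],[0.0854,-0.0295,-0.0264,0.001,0],[0.0854,-0.0295,-0.0264,0.001,0],[0.0854,-0.0295,-0.0264,0.001,0],[0.0854,-0.0295,-0.0264,0.001,0],[0.0854,-0.0295,-0.0264,0.001,0],[0.0854,-0.0295,-0.0264,0.001,0],[0.0854,-0.0295,-0.0264,0.001,0],[0.0854,-0.0295,-0.0264,0.001,0],[0.0854,-0.0295,-0.0264,0.001,0]]]' >/dev/null; python3 st.py
```

```text
6.0167 [ 0.142 -0.036  0.933  0.159  2.186  0.155] [0.435 0.2   0.749] [[-0.084, 0.996, 0.034], [0.988, 0.079, 0.135], [0.132, 0.045, -0.99]] tilt 8.0
7.0167 [-0.685 -0.072  1.1    0.152  2.167 -0.686] [ 0.437 -0.181  0.684] [[-0.085, 0.996, 0.034], [0.988, 0.08, 0.134], [0.131, 0.045, -0.99]] tilt 8.0
8.0167 [-1.502  0.153  1.008  0.05   2.112 -1.561] [ 0.151 -0.555  0.612] [[-0.084, 0.996, 0.033], [0.988, 0.079, 0.134], [0.131, 0.044, -0.99]] tilt 7.9
```

```bash
cat > kin.py <<'E'
import numpy as np
from scipy.optimize import least_squares
from scipy.spatial.transform import Rotation as R
D=[([1.182,.2872,1.5782,0,1.2786,-.15],[.1594,.6552,.2008]),([1.182,.486,.405,0,2.246,-.15],[.159,.655,.698]),([1.163,.493,.21,.01,2.401,-.161],[.146,.597,.776]),
([1.153,.45,.211,.035,2.343,-.153],[.144,.591,.803]),([1.153,.449,.211,.035,2.344,1.103],[.144,.59,.803]),([.142,-.036,.933,.159,2.186,.155],[.435,.2,.749]),
([-.685,-.072,1.1,.152,2.167,-.686],[.437,-.181,.684]),([-1.502,.153,1.008,.05,2.112,-1.561],[.151,-.555,.612])]
Ry=lambda a:R.from_euler('y',a).as_matrix()
Rz=lambda a:R.from_euler('z',a).as_matrix()
def fk(q,k):
    a,off,h,L1,f,L2,d=k; A=Rz(q[0]);B=A@Ry(q[1]);C=B@Ry(q[2]);E=C@Rz(q[3])@Ry(q[4])
    return A@[a,off,h]+B@[0,0,L1]+C@[f,0,L2]+E@[0,0,d], E@Rz(q[5])@Rz(np.pi/2)
fit=least_squares(lambda k:np.concatenate([fk(q,k)[0]-p for q,p in D]+[1e-3*(k-[0,.1,.2,.57,0,.57,.3])]),[0,.1,.2,.57,0,.57,.3])
K=fit.x
LO=np.array([-2.77,-.9,.21,-1.53,.24,-2.84]);HI=np.array([2.77,2.22,2.48,4.67,2.81,2.84])
def ik(p,Rm,q0):
    def f(q):
        P,M=fk(q,K); return np.r_[P-p,.3*R.from_matrix(M.T@Rm).as_rotvec()]
    s=least_squares(f,np.clip(q0,LO+.001,HI-.001),bounds=(LO,HI)); return s.x,np.abs(s.fun).max()
if __name__=="__main__":
    print(K.round(3),np.abs(fit.fun).max()); print(fk(D[-1][0],K)[1].round(3))
    # target frames: t,c
    rx=np.array([np.cos(np.radians(94.2)),np.sin(np.radians(94.2)),0]); z=np.array([0,0,1.])
    c=-rx*np.sin(np.radians(40))+z*np.cos(np.radians(40)); seat=np.array([.553,.22,0])+.02*rx+[0,0,.058]
    g=seat+.046*c
    for tilt in (50,55,60):
        t=-rx*np.sin(np.radians(tilt))-z*np.cos(np.radians(tilt))
        for sg in (1,-1):
            y=sg*np.cross(z,rx)*-1; x=np.cross(y,t); M=np.c_[x,y,t]
            q=np.array([-.5,.3,1.2,.0,1.8,0])
            best=None
            for q4 in(0,.8,-.8,1.6,2.5):
              for q6 in(-1.5,0,1.5):
                s=ik(g+.019*t,M,[.6,.5,1.2,q4,1.5,q6])
                if best is None or s[1]<best[1]: best=s
            print(tilt,sg,"x",x.round(2),"grasp q",best[0].round(2),round(best[1],5))
            q=best[0];ok=[]
            mp=np.array([.529,-.217,.16])
            for w in np.linspace(0,1,11): q,e=ik((g+.019*t)*(1-w)+w*(mp+.019*t)+[0,0,.1*(w>0)],M,q); ok.append(round(e,4))
            print("  box q",q.round(2),max(ok))
            for d in(1,-1):
                qq=q.copy();es=[]
                for s in range(0,181,15): 
                    qq,e=ik(mp+.019*t,M@Rz(d*np.radians(s)),qq);es.append(round(e,3))
                print("    spin",d,"q6",qq[5].round(2),es)
E
python3 kin.py
```

```text
[0.    0.101 0.241 0.443 0.021 0.573 0.279] 0.0006188790967264213
[[-0.084  0.996  0.034]
 [ 0.988  0.079  0.134]
 [ 0.131  0.045 -0.99 ]]
50 1 x [-0.05  0.64 -0.77] grasp q [ 0.5   0.53  1.69 -0.78  1.43  0.75] 0.0
  box q [-0.23 -0.02  2.02 -0.98  1.07  0.16] 0.0
    spin 1 q6 2.84 [np.float64(0.0), np.float64(0.0), np.float64(0.0), np.float64(0.0), np.float64(0.0), np.float64(0.0), np.float64(0.0), np.float64(0.0), np.float64(0.0), np.float64(0.0), np.float64(0.016), np.float64(0.046), np.float64(0.077)]
    spin -1 q6 -2.78 [np.float64(0.0), np.float64(0.0), np.float64(0.0), np.float64(0.0), np.float64(0.0), np.float64(0.0), np.float64(0.0), np.float64(0.0), np.float64(0.0), np.float64(0.0), np.float64(0.0), np.float64(0.0), np.float64(0.0)]
50 -1 x [ 0.05 -0.64  0.77] grasp q [ 0.5   0.53  1.69 -0.78  1.43 -2.39] 0.0
  box q [-0.21  0.01  2.04 -1.06  1.08 -2.84] 0.0173
    spin 1 q6 0.36 [np.float64(0.0), np.float64(0.0), np.float64(0.0), np.float64(0.0), np.float64(0.0), np.float64(0.0), np.float64(0.0), np.float64(0.0), np.float64(0.0), np.float64(0.0), np.float64(0.0), np.flo
[... 2100 characters left out ...]
p.float64(0.0), np.float64(0.0), np.float64(0.0), np.float64(0.0)]
60 -1 x [ 0.04 -0.5   0.87] grasp q [ 0.53  0.61  1.65 -0.89  1.55 -2.33] 0.0
  box q [-0.18  0.02  2.05 -1.19  1.12 -2.8 ] 0.0
    spin 1 q6 0.56 [np.float64(0.0), np.float64(0.0), np.float64(0.0), np.float64(0.0), np.float64(0.0), np.float64(0.0), np.float64(0.0), np.float64(0.0), np.float64(0.0), np.float64(0.0), np.float64(0.0), np.float64(0.0), np.float64(0.0)]
    spin -1 q6 -2.84 [np.float64(0.0), np.float64(0.0), np.float64(0.032), np.float64(0.072), np.float64(0.126), np.float64(0.178), np.float64(0.226), np.float64(0.268), np.float64(0.303), np.float64(0.324), np.float64(0.314), np.float64(0.339), np.float64(0.386)]
```

```bash
python3 -m handwheel '[[[0.0854,-0.036,-0.0014,0.0176,0],[0.0854,-0.036,-0.0014,0.0176,0],[0.0854,-0.036,-0.0014,0.0176,0],[0.0854,-0.036,-0.0014,0.0176,0],[0.0854,-0.036,-0.0014,0.0176,0],[0.0854,-0.036,-0.0014,0.0176,0],[0.0854,-0.036,-0.0014,0.0176,0],[0.0854,-0.036,-0.0014,0.0176,0],[0.0854,-0.036,-0.0014,0.0176,0],[0.0854,-0.035,0,-0.0227,0],[0.0854,-0.035,0,-0.0227,0],[0.0854,-0.035,0,-0.0227,0]]]' >/dev/null; python3 st.py
python3 -m handwheel '[[[0.0854,-0.037,0,-0.02,0],[0.0854,-0.037,0,-0.02,0],[0.0854,-0.037,0,-0.02,0],[0.0854,-0.038,0,-0.0175,0],[0.0854,-0.038,0,-0.0175,0],[0.0854,-0.038,0,-0.0175,0]]]'>/dev/null; python3 st.py
```

```text
9.0167 [-1.516  0.964  0.212  0.056  2.043 -1.573] [ 0.163 -0.871  0.416] [[-0.082, 0.996, 0.045], [0.994, 0.078, 0.081], [0.077, 0.051, -0.996]] tilt 5.3
9.5167 [-1.542  0.952  0.211  0.071  1.924 -1.593] [ 0.145 -0.906  0.428] [[-0.075, 0.995, 0.068], [0.996, 0.078, -0.052], [-0.057, 0.064, -0.996]] tilt 4.9
```

```bash
python3 -m handwheel '[[[0.0854,-0.0385,0,-0.016,0],[0.0854,-0.0385,0,-0.016,0],[0.0854,-0.0385,0,-0.016,0],[0.0854,-0.0395,0,-0.0135,0],[0.0854,-0.0395,0,-0.0135,0],[0.0854,-0.0395,0,-0.0135,0],[0.0854,-0.0405,0,-0.0105,0],[0.0854,-0.0405,0,-0.0105,0],[0.0854,-0.0405,0,-0.0105,0],[0.0854,-0.041,0,-0.0075,0],[0.0854,-0.041,0,-0.0075,0],[0.0854,-0.041,0,-0.0075,0]]]' >/dev/null; python3 st.py
python3 -m handwheel '[[[0.0854,-0.0415,0,-0.0045,0],[0.0854,-0.0415,0,-0.0045,0],[0.0854,-0.0415,0,-0.0045,0],[0.0854,-0.0415,0,-0.0015,0],[0.0854,-0.0415,0,-0.0015,0],[0.0854,-0.0415,0,-0.0015,0],[0.0854,-0.0415,0,0.001,0],[0.0854,-0.0415,0,0.001,0],[0.0854,-0.0415,0,0.001,0],[0.0854,-0.0415,0,0.004,0],[0.0854,-0.0415,0,0.004,0],[0.0854,-0.0415,0,0.004,0]]]' >/dev/null; python3 st.py
```

```text
10.5167 [-1.582  0.945  0.211  0.109  1.668 -1.622] [ 0.12  -0.979  0.448] [[-0.051, 0.993, 0.105], [0.947, 0.082, -0.311], [-0.317, 0.083, -0.945]] tilt 19.1
11.5167 [-1.605  0.956  0.211  0.149  1.384 -1.646] [ 0.106 -1.055  0.473] [[-0.019, 0.992, 0.127], [0.826, 0.087, -0.557], [-0.563, 0.094, -0.821]] tilt 34.8
```

```bash
python3 -m handwheel '[[[0.0854,-0.0413,0,0.006,0],[0.0854,-0.0413,0,0.006,0],[0.0854,-0.0413,0,0.006,0],[0.0854,-0.041,0,0.009,0],[0.0854,-0.041,0,0.009,0],[0.0854,-0.041,0,0.009,0],[0.0854,-0.04,0,0.012,0],[0.0854,-0.04,0,0.012,0],[0.0854,-0.04,0,0.012,0],[0.0854,-0.0395,0,0.014,0],[0.0854,-0.0395,0,0.014,0],[0.0854,-0.0395,0,0.014,0]]]' >/dev/null; python3 -m handwheel '[[[0.0854,-0.0385,0,0.016,0],[0.0854,-0.0385,0,0.016,0],[0.0854,-0.0385,0,0.016,0]]]' >/dev/null;python3 st.py
cat > plan.py <<'E'
from h import *; import kin
s=get_state();m=R.from_quat(s['tcp_rot']).as_matrix();p=s['eef_pos'];q=s['qpos'];t=m[:,2]
yaw=np.radians(94.2);rx=np.array([np.cos(yaw),np.sin(yaw),0])
c=-rx*np.sin(np.radians(40))+np.array([0,0,1])*np.cos(np.radians(40)); seat=np.array([.553,.22,0])+.02*rx+[0,0,.058]; g=seat+.046*c
print("model err",np.abs(kin.fk(q,kin.K)[0]-p).max())
def best_spin(m,c): # spin (deg) making y perp c
    a=np.degrees(np.arctan2(m[:,1]@c, m[:,0]@c)); # rotate so y.c=0
    return a
E
python3 - <<'E'
from plan import *
print("t.c",t@c,"x.c",m[:,0]@c,"y.c",m[:,1]@c)
# spin s: y' = -sin s x + cos s y ; y'.c=0 -> tan s = (y.c)/(x.c)
sp=np.degrees(np.arctan((m[:,1]@c)/(m[:,0]@c)));print("spin",sp)
M=m@kin.Rz(np.radians(sp)); 
way=[p,[.3,-.55,.65],[.55,-.1,.65],g+.019*t+np.array([0,0,.0])-.12*t,g+.019*t]
qq=q
for a,b in zip(way,way[1:]):
    a,b=np.array(a),np.array(b);E=[]
    for w in np.linspace(0,1,13)[1:]:
        qq,e=kin.ik(a+(b-a)*w,M,qq);E.append(e)
    print(b.round(3),"err",max(E).round(4),qq.round(2),"tool delta",(M.T@(b-a)).round(3),np.linalg.norm(b-a).round(3))
E
```

```text
12.7667 [-1.62   0.97   0.211  0.202  1.041 -1.678] [ 0.094 -1.128  0.525] [[0.025, 0.991, 0.134], [0.598, 0.093, -0.796], [-0.801, 0.101, -0.59]] tilt 53.8
model err 0.00047404774903492264
t.c 0.06458337042681789 x.c -0.9958428279142765 y.c 0.06423433938330393
spin -3.6906076132508816
[ 0.3  -0.55  0.65] err 0.0 [-1.14 -0.33  1.59 -0.26  0.97 -1.2 ] tool delta [ 0.233  0.286 -0.507] 0.627
[ 0.55 -0.1   0.65] err 0.0 [ 0.04 -0.09  1.39 -0.93  1.63 -0.23] tool delta [ 0.256  0.306 -0.325] 0.515
[0.54  0.291 0.153] err 0.0 [ 0.65  0.53  1.56 -0.79  1.6   0.76] tool delta [ 0.632  0.017 -0.019] 0.632
[0.556 0.195 0.082] err 0.0 [ 0.53  0.53  1.72 -0.87  1.42  0.8 ] tool delta [-0.   -0.    0.12] 0.12
```

```bash
python3 -m handwheel '[[[0.0854,0,0,0,-3.7],[0.0854,0.0155,0.0191,-0.0338,0],[0.0854,0.0155,0.0191,-0.0338,0],[0.0854,0.0155,0.0191,-0.0338,0],[0.0854,0.0155,0.0191,-0.0338,0],[0.0854,0.0155,0.0191,-0.0338,0],[0.0854,0.0155,0.0191,-0.0338,0],[0.0854,0.0155,0.0191,-0.0338,0],[0.0854,0.0155,0.0191,-0.0338,0],[0.0854,0.0155,0.0191,-0.0338,0],[0.0854,0.0155,0.0191,-0.0338,0],[0.0854,0.0155,0.0191,-0.0338,0]]]' >/dev/null; python3 -m handwheel '[[[0.0854,0.0155,0.0191,-0.0338,0],[0.0854,0.0155,0.0191,-0.0338,0],[0.0854,0.0155,0.0191,-0.0338,0],[0.0854,0.0155,0.0191,-0.0338,0],[0.0854,0.0197,0.0235,-0.025,0],[0.0854,0.0197,0.0235,-0.025,0],[0.0854,0.0197,0.0235,-0.025,0],[0.0854,0.0197,0.0235,-0.025,0],[0.0854,0.0197,0.0235,-0.025,0],[0.0854,0.0197,0.0235,-0.025,0],[0.0854,0.0197,0.0235,-0.025,0],[0.0854,0.0197,0.0235,-0.025,0]]]' >/dev/null;python3 st.py
python3 -m handwheel '[[[0.0854,0.0197,0.0235,-0.025,0],[0.0854,0.0197,0.0235,-0.025,0],[0.0854,0.0197,0.0235,-0.025,0],[0.0854,0.0197,0.0235,-0.025,0],[0.0854,0.0197,0.0235,-0.025,0]]]' >/dev/null;python3 st.py
python3 - <<'E'
from plan import *
print("y.c",m[:,1]@c)
b=np.array([.54,.31,.30]); print(m.T@(b-p),np.linalg.norm(b-p))
E
```

```text
14.7667 [-0.427 -0.343  1.6   -0.761  1.317 -0.559] [ 0.446 -0.296  0.65 ] [[-0.037, 0.99, 0.137], [0.591, 0.132, -0.796], [-0.806, 0.052, -0.59]] tilt 53.9
15.1833 [-0.006 -0.122  1.419 -0.918  1.594 -0.26 ] [ 0.542 -0.123  0.65 ] [[-0.038, 0.99, 0.138], [0.592, 0.133, -0.795], [-0.805, 0.051, -0.591]] tilt 53.8
model err 0.0003585267037542472
y.c 0.0006548081992741035
[ 0.53845216  0.03781225 -0.13776638] 0.5570817428613855
```

```bash
python3 -m handwheel '[[[0.0854,0.0385,0.0027,-0.0098,0],[0.0854,0.0385,0.0027,-0.0098,0],[0.0854,0.0385,0.0027,-0.0098,0],[0.0854,0.0385,0.0027,-0.0098,0],[0.0854,0.0385,0.0027,-0.0098,0],[0.0854,0.0385,0.0027,-0.0098,0],[0.0854,0.0385,0.0027,-0.0098,0],[0.0854,0.0385,0.0027,-0.0098,0],[0.0854,0.0385,0.0027,-0.0098,0],[0.0854,0.0385,0.0027,-0.0098,0],[0.0854,0.0385,0.0027,-0.0098,0],[0.0854,0.0385,0.0027,-0.0098,0]]]' >/dev/null;python3 st.py
python3 - <<'E'
from plan import *
im=viewer.read_camera("wrist")
pts={"seat":seat,"mouth":seat+.085*c,"g":g}
for k,v in pts.items():
    u=proj("wrist",v); print(k,np.round(u,1)); cv2.circle(im,tuple(int(round(x)) for x in u),3,(0,0,255),1)
for sx in(-.075,.075):
  for sy in(-.05,.05):
    v=np.array([.553,.22,.012])+sx*rx+sy*np.cross([0,0,1],rx);u=proj("wrist",v);cv2.circle(im,tuple(int(round(x)) for x in u),3,(255,0,0),1)
cv2.imwrite("pics/w1.png",im)
for k in("cup","cup_mouth","rest","rest_seat","cup_mid"):
    print(k,[(round(d["confidence"],2),np.round(np.array(d["xy"])*[560,420],1).tolist()) for d in viewer.pinpoint("wrist",k)])
E
```

```text
16.1833 [ 0.604  0.29   1.513 -0.84   1.765  0.514] [0.54  0.247 0.348] [[-0.038, 0.99, 0.136], [0.593, 0.132, -0.794], [-0.804, 0.05, -0.593]] tilt 53.7
model err 0.00033670850312922385
seat [277.9 -33.9]
mouth [277.   63.3]
g [277.4  21.1]
cup []
cup_mouth [(0.68, [274.6, 53.5])]
rest []
rest_seat []
cup_mid []
```

View pics/w1.png

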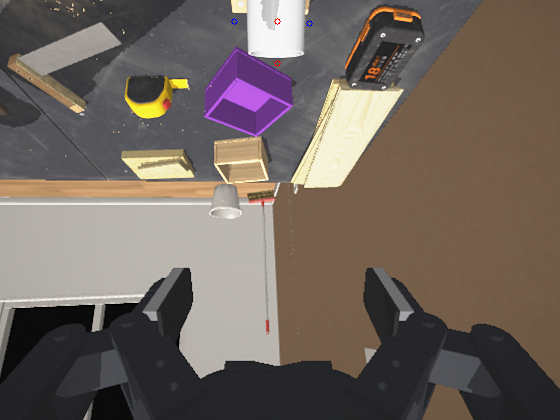

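```bash
python3 - <<'E'
from plan import *
pre=g+.001*c+.026*t-.12*t
print(m.T@(pre-p),np.linalg.norm(pre-p),pre, m.T@(pre+.12*t-pre))
E
```

```text
model err 0.0003368639928809092
[ 0.18494225 -0.00474165  0.08793841] 0.2048396568336554 [0.5409477  0.2844777  0.14966239] [-5.45804869e-18 -1.65065077e-17  1.20000000e-01]
```

```bash
python3 -m handwheel '[[[0.0854,0.0308,-0.0008,0.0147,0],[0.0854,0.0308,-0.0008,0.0147,0],[0.0854,0.0308,-0.0008,0.0147,0],[0.0854,0.0308,-0.0008,0.0147,0],[0.0854,0.0308,-0.0008,0.0147,0],[0.0854,0.0308,-0.0008,0.0147,0],[0.0854,0,0,0,0]]]' ;python3 - <<'E'
from plan import *
tg=g+.001*c+.026*t
print("to grasp",m.T@(tg-p),"y.c",m[:,1]@c)
for n in("scene","top"):
    im=viewer.read_camera(n)
    for v in (seat,seat+.085*c,p): cv2.circle(im,tuple(int(round(x)) for x in proj(n,v)),1,(0,0,255),-1)
    u=proj(n,g); a=int(max(u[1]-65,0));b=int(max(u[0]-90,0)); cv2.imwrite(f"pics/{n}1.png",im)
    globals()[n]=cv2.resize(im[a:a+130,b:b+180],(540,390)) 
cv2.imwrite("pics/pre.png",cv2.resize(np.vstack([scene,top]),(415,600)))
E
```

```text
time: 17.07
eef_pos: [0.5375, 0.2824, 0.1416]
tcp_rot: [0.595, 0.664, -0.285, 0.352]
contact_force: [-1.0, 0.1, -1.5]
opening: 0.995
finger_force: 0.0
model err 0.0003418922956177628
to grasp [-0.00509311  0.00470044  0.11401658] y.c -0.0061574562152573705
```

View pics/pre.png

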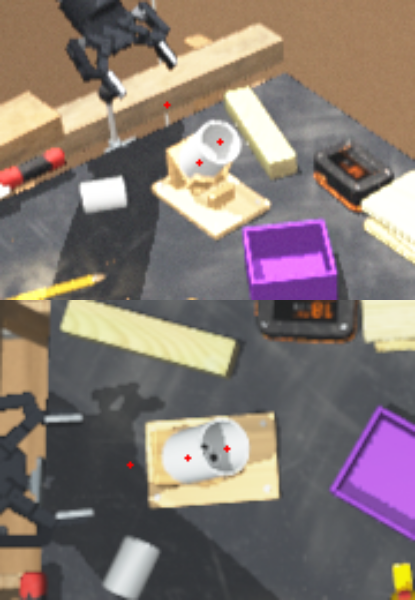

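The dots sit in the cup's mouth and foot in both views, and the gripper straddles the cup's axis. Advancing and closing now.

```bash
python3 -m handwheel '[[[0.0854,-0.005,0.0047,0.024,-0.4],[0.0854,0,0,0.03,0],[0.0854,0,0,0.03,0],[0.0854,0,0,0.03,0],[0.0854,0,0,0,0],[0.0854,0,0,0,0]]]' ;python3 - <<'E'
from plan import *
tg=g+.001*c+.026*t
print("to grasp",m.T@(tg-p),"y.c",m[:,1]@c)
E
```

```text
time: 17.67
eef_pos: [0.5614, 0.1904, 0.0876]
tcp_rot: [0.595, 0.664, -0.281, 0.354]
contact_force: [0.6, 0.3, 1.2]
opening: 0.999
finger_force: 0.0
model err 0.00033183449369098006
to grasp [ 0.00665445 -0.00473746  0.00569081] y.c -0.0021133144917053447
```

```bash
python3 -m handwheel '[[[0.0854,0.0055,-0.0047,0.0055,0],[0.0854,0,0,0,0],[0.0854,0,0,0,0],[0.0854,0,0,0,0]]]' ;python3 - <<'E'
from plan import *
tg=g+.001*c+.026*t
print("to grasp",m.T@(tg-p),"y.c",m[:,1]@c)
im=viewer.read_camera("wrist");cv2.imwrite("pics/w2.png",im)
E
```

```text
time: 18.0
eef_pos: [0.5561, 0.1908, 0.0774]
tcp_rot: [0.594, 0.666, -0.281, 0.354]
contact_force: [-0.2, -0.4, 0.2]
opening: 1.0
finger_force: 0.0
model err 0.00033160340660357
to grasp [-0.00202175  0.00101218  0.00070436] y.c -0.006558598405863313
```

View pics/w2.png

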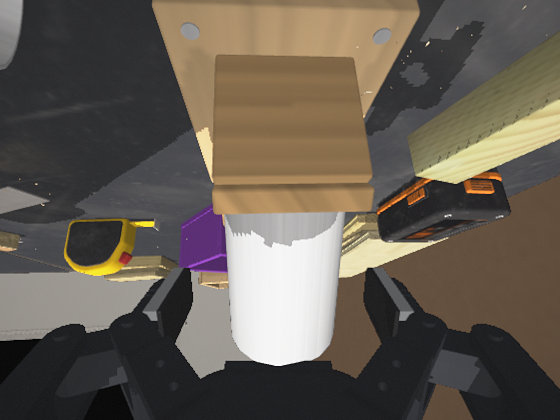

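```bash
python3 -m handwheel '[[[0.0854,-0.001,0.002,0,0],[0.0854,0,0,0,0],[0,0,0,0,0],[0,0,0,0,0],[0,0,0,0,0],[0,0,0,0,0],[0,0,0,0,0],[0,0,0,0,0],[0,0,0,0,0],[0,0,0,0,0]]]' 50;python3 st.py
```

```text
time: 18.88
eef_pos: [0.5585, 0.1897, 0.0776]
tcp_rot: [0.594, 0.666, -0.281, 0.353]
contact_force: [4.0, 3.1, 0.6]
opening: 0.659
finger_force: 52.5
18.8833 [ 0.516  0.535  1.723 -0.877  1.406  0.797] [0.558 0.19  0.078] [[-0.045, 0.99, 0.136], [0.592, 0.136, -0.794], [-0.805, 0.045, -0.592]] tilt 53.7
```

```bash
python3 -m handwheel '[[[0,-0.0081,0.0005,-0.0059,0],[0,-0.0161,0.0009,-0.0118,0],[0,-0.0161,0.0009,-0.0118,0],[0,-0.0161,0.0009,-0.0118,0],[0,-0.0161,0.0009,-0.0118,0],[0,-0.0161,0.0009,-0.0118,0],[0,-0.0161,0.0009,-0.0118,0],[0,-0.0161,0.0009,-0.0118,0],[0,0,0,0,0],[0,0,0,0,0],[0,0,0,0,0]]]';python3 - <<'E'
from plan import *
print("y.c",m[:,1]@c,"TCP",p)
box=np.array([.529,-.217,0])
def cs(s): return R.from_rotvec(t*np.radians(s)).apply(c)
for s in(0,-90,-105,-110,-120,-150,-180):print(s,cs(s).round(2))
c110=cs(-110)
G=box-.039*np.array([c110[0],c110[1],0])+[-.005,0,.15]
T=G+.026*t; hi=T+[0,0,.06]
print("grip",G,"TCP",T,"delta to hi",m.T@(hi-p),np.linalg.norm(hi-p),"down60",m.T@[0,0,-.06])
q1=q;E=[]
for w in np.linspace(0,1,11):
    q1,e=kin.ik(p+(hi-p)*w,m,q1);E.append(e)
for w in np.linspace(0,1,5): q1,e=kin.ik(hi+(T-hi)*w,m,q1);E.append(e)
for s in range(0,181,10): q1,e=kin.ik(T,m@kin.Rz(-np.radians(s)),q1);E.append(e)
print(max(E),q1.round(2))
im=viewer.read_camera("wrist");cv2.imwrite("pics/w3.png",im)
E
```

```text
time: 19.8
eef_pos: [0.557, 0.1889, 0.2254]
tcp_rot: [0.594, 0.666, -0.283, 0.352]
contact_force: [-0.7, -1.3, -2.6]
opening: 0.658
finger_force: 53.2
model err 0.0003266215163522934
y.c -0.008917568249980645 TCP [0.5569614  0.18888866 0.22537722]
0 [ 0.05 -0.64  0.77]
-90 [1.   0.08 0.01]
-105 [ 0.95  0.23 -0.2 ]
-110 [ 0.92  0.27 -0.27]
-120 [ 0.84  0.36 -0.4 ]
-150 [ 0.47  0.53 -0.71]
-180 [-0.03  0.54 -0.84]
grip [ 0.48796667 -0.22766882  0.15      ] TCP [ 0.49140257 -0.24834568  0.13461617] delta to hi [-0.23056544 -0.12500929  0.35725386] 0.4431907800035306 down60 [ 0.04831002 -0.00241073  0.03550114]
1.1288765375486242e-08 [-0.28  0.04  2.23 -1.27  0.87 -2.65]
```

View pics/w3.png

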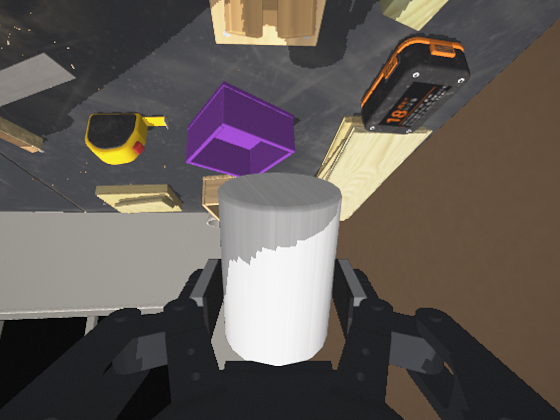

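```bash
python3 -m handwheel '[[[0,-0.0192,-0.0104,0.0298,0],[0,-0.0192,-0.0104,0.0298,0],[0,-0.0192,-0.0104,0.0298,0],[0,-0.0192,-0.0104,0.0298,0],[0,-0.0192,-0.0104,0.0298,0],[0,-0.0192,-0.0104,0.0298,0],[0,-0.0192,-0.0104,0.0298,0],[0,-0.0192,-0.0104,0.0298,0],[0,-0.0192,-0.0104,0.0298,0],[0,-0.0192,-0.0104,0.0298,0],[0,-0.0192,-0.0104,0.0298,0],[0,-0.0192,-0.0104,0.0298,0]]]' >/dev/null; python3 -m handwheel '[[[0,0.0161,-0.0008,0.0118,0],[0,0.0161,-0.0008,0.0118,0],[0,0.0161,-0.0008,0.0118,0],[0,0,0,0,0],[0,0,0,0,0],[0,0,0,0,0]]]';python3 - <<'E'
from plan import *
T=np.array([ 0.4914, -0.2483,  0.1346]);print("left",m.T@(T-p),p)
ims=[]
for n in("scene","top"):
    im=viewer.read_camera(n)
    for v in ([.529,-.217,0.006],p-.026*t): cv2.circle(im,tuple(int(round(x)) for x in proj(n,v)),1,(0,0,255),-1)
    u=proj(n,[.529,-.217,.03]); a=int(max(u[1]-65,0));b=int(max(u[0]-90,0)); ims.append(cv2.resize(im[a:a+130,b:b+180],(415,300)))
cv2.imwrite("pics/pour0.png",np.vstack(ims))
E
```

```text
time: 21.35
eef_pos: [0.4934, -0.2481, 0.136]
tcp_rot: [0.593, 0.666, -0.283, 0.353]
contact_force: [1.0, -0.5, -1.4]
opening: 0.656
finger_force: 54.4
model err 0.0003391093259050848
left [ 0.00105467 -0.0020503   0.00074555] [ 0.49337855 -0.2480519   0.13597684]
```

View pics/pour0.png

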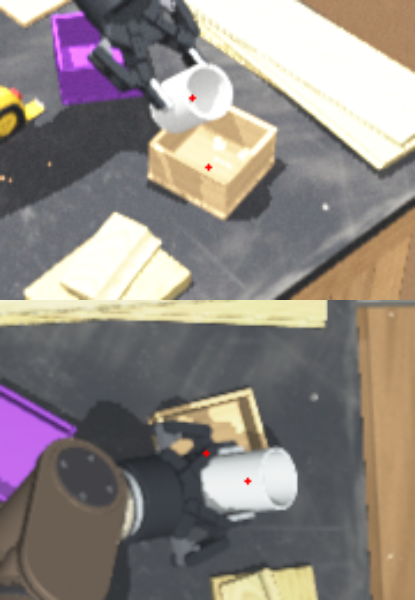

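```bash
python3 -m handwheel '[[[0,0,0,0,-7.1],[0,0,0,0,-7.1],[0,0,0,0,-7.1],[0,0,0,0,-7.1],[0,0,0,0,-7.1],[0,0,0,0,-7.1],[0,0,0,0,-7.1],[0,0,0,0,-7.1],[0,0,0,0,-7.1],[0,0,0,0,-7.1],[0,0,0,0,-7.1],[0,0,0,0,-7.1]]]'; python3 -m handwheel '[[[0,0,0,0,-7],[0,0,0,0,-7],[0,0,0,0,-5],[0,0,0,0,0],[0,0,0,0,-5],[0,0,0,0,0],[0,0,0,0,-5],[0,0,0,0,0],[0,0,0,0,-5],[0,0,0,0,0],[0,0,0,0,-5],[0,0,0,0,0]]]';python3 - <<'E'
from plan import *
# current tool: cup axis at spin -117
M0=R.from_quat([0.593,0.666,-0.283,0.353]).as_matrix()
cc=m@(M0.T@c)
print(p,"cup axis",cc,"mouth",p-.026*t+.039*cc)
cv2.imwrite("pics/p1.png",viewer.read_camera("scene")[200:330,240:420])
print([(round(d["confidence"],2),np.round(np.array(d["xy"])*[560,420],1).tolist()) for d in viewer.pinpoint("scene","nut1")])
E
```

```text
time: 22.45
eef_pos: [0.4943, -0.2481, 0.1376]
tcp_rot: [-0.016, 0.892, -0.447, 0.069]
contact_force: [-0.3, 0.2, -2.4]
opening: 0.662
finger_force: 54.3
time: 23.45
eef_pos: [0.4935, -0.2481, 0.1362]
tcp_rot: [-0.309, 0.837, -0.444, -0.084]
contact_force: [-0.4, 0.8, -2.6]
opening: 0.656
finger_force: 54.4
model err 0.00033916587158597244
[ 0.49351655 -0.24814271  0.13621399] cup axis [ 0.80726256  0.38738869 -0.44526079] mouth [ 0.52149199 -0.21235799  0.13421681]
[]
```

```bash
python3 -c "
from plan import *
print((m.T@[.02,-.012,0]).round(4))"
```

```text
model err 0.00033917634110511297
[-0.0106 -0.0168  0.0122]
```

```bash
python3 -m handwheel '[[[0,-0.0053,-0.0084,0.0061,0],[0,-0.0053,-0.0084,0.0061,0],[0,0,0,0,-5],[0,0,0,0,-5],[0,0,0,0,0],[0,0,0,0,-5],[0,0,0,0,-5],[0,0,0,0,0],[0,0,0,0,-5],[0,0,0,0,-5],[0,0,0,0,0],[0,0,0,0,0]]]';python3 - <<'E'
from plan import *
M0=R.from_quat([0.593,0.666,-0.283,0.353]).as_matrix()
cc=m@(M0.T@c)
print(p,"cup axis",cc,"mouth",p-.026*t+.039*cc)
print((m.T@[.018,-.005,0]).round(4))
cv2.imwrite("pics/p2.png",viewer.read_camera("scene")[200:330,240:420])
print([(round(d["confidence"],2),np.round(np.array(d["xy"])*[560,420],1).tolist()) for d in viewer.pinpoint("scene","nut1")])
E
```

```text
time: 24.55
eef_pos: [0.5138, -0.2603, 0.1361]
tcp_rot: [-0.514, 0.729, -0.408, -0.195]
contact_force: [0.2, -0.3, -1.1]
opening: 0.657
finger_force: 54.5
model err 0.0003371660613758487
[ 0.5137904  -0.26029375  0.13605748] cup axis [ 0.41046101  0.53691728 -0.73704924] mouth [ 0.52629384 -0.21867756  0.12268149]
[-0.0042 -0.0171  0.0064]
[(0.59, [328.4, 263.8]), (0.58, [316.9, 257.3]), (0.52, [316.4, 254.7]), (0.39, [316.3, 266.9]), (0.37, [320.7, 275.4])]
```

```bash
python3 -m handwheel '[[[0,-0.002,-0.0085,0.0032,-5],[0,-0.002,-0.0085,0.0032,-5],[0,0,0,0,-5],[0,0,0,0,-5],[0,0,0,0,-4],[0,0,0,0,0],[0,0,0,0,0],[0,0,0,0,0]]]';python3 - <<'E'
from plan import *
print(p,q.round(2))
ims=[]
for n in("scene","top"):
    im=viewer.read_camera(n)
    u=proj(n,[.529,-.217,.03]); a=int(max(u[1]-50,0));b=int(max(u[0]-66,0)); ims.append(cv2.resize(im[a:a+95,b:b+132],(415,300)))
cv2.imwrite("pics/pour1.png",np.vstack(ims))
for n in("scene","top"):
  print([(round(d["confidence"],2),np.round(np.array(d["xy"])*[560,420],1).tolist()) for d in viewer.pinpoint(n,"nut1")])
E
```

```text
time: 25.32
eef_pos: [0.5314, -0.2646, 0.1353]
tcp_rot: [0.655, -0.605, 0.358, 0.276]
contact_force: [-0.3, 0.1, -1.8]
opening: 0.658
finger_force: 54.5
model err 0.00033404542829079675
[ 0.53143751 -0.26461939  0.13529978] [-0.29  0.13  2.13 -1.26  0.86 -2.63]
[(0.63, [328.1, 264.0]), (0.56, [316.1, 263.8]), (0.47, [321.6, 271.0]), (0.46, [318.8, 256.4]), (0.38, [315.0, 257.1])]
[]
```

View pics/pour1.png

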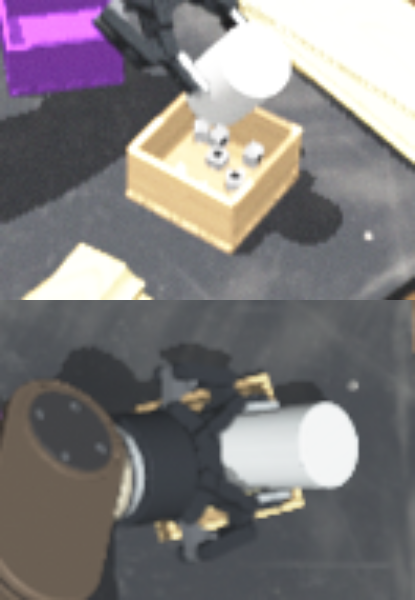

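Five nuts show in the box, at scene-crop px (203,132), (219,133), (216,157), (254,152) and (233,178), and the cup is empty. Rising and spinning back.

```bash
python3 -m handwheel '[[[0,0.0161,-0.0009,-0.0118,0],[0,0.0161,-0.0009,-0.0118,0],[0,0.0161,-0.0009,-0.0118,0],[0,0.0161,-0.0009,-0.0118,0],[0,0,0,0,7.1],[0,0,0,0,7.1],[0,0,0,0,7.1],[0,0,0,0,7.1],[0,0,0,0,7.1],[0,0,0,0,7.1],[0,0,0,0,7.1],[0,0,0,0,7.1]]]'>/dev/null; python3 -m handwheel '[[[0,0,0,0,7.1],[0,0,0,0,7.1],[0,0,0,0,7.1],[0,0,0,0,7.1],[0,0,0,0,7.1],[0,0,0,0,7.1],[0,0,0,0,7.1],[0,0,0,0,7.1],[0,0,0,0,7.1],[0,0,0,0,7.1],[0,0,0,0,7.1],[0,0,0,0,7.1]]]'>/dev/null;python3 -m handwheel '[[[0,0,0,0,7.1],[0,0,0,0,7.1],[0,0,0,0,7.1],[0,0,0,0,7.1],[0,0,0,0,7.1],[0,0,0,0,0.7],[0,0,0,0,0],[0,0,0,0,0]]]';cat > back.py <<'E'
from plan import *
Mg=R.from_quat([.594,.666,-.281,.353]).as_matrix()
print("rot err (tool, deg)",np.degrees(R.from_matrix(m.T@Mg).as_rotvec()).round(2))
for z in(.2254,.10,.0776):
    b=np.array([.5585,.1897,z]); print(z,(m.T@(b-p)).round(4),np.linalg.norm(b-p).round(3))
E
python3 back.py
```

```text
time: 28.18
eef_pos: [0.5295, -0.265, 0.2151]
tcp_rot: [0.593, 0.666, -0.283, 0.353]
contact_force: [-0.0, 0.7, -1.1]
opening: 0.66
finger_force: 54.5
model err 0.0003446082970091635
rot err (tool, deg) [-0.12  0.11  0.18]
0.2254 [ 0.259   0.0913 -0.3637] 0.456
0.1 [ 0.36    0.0861 -0.2896] 0.47
0.0776 [ 0.378   0.0852 -0.2763] 0.476
```

Orientation is within 0.3° of what it was at the grasp. Moving back above the rest.

```bash
python3 -m handwheel '[[[0,0.0216,0.0076,-0.0303,0],[0,0.0216,0.0076,-0.0303,0],[0,0.0216,0.0076,-0.0303,0],[0,0.0216,0.0076,-0.0303,0],[0,0.0216,0.0076,-0.0303,0],[0,0.0216,0.0076,-0.0303,0],[0,0.0216,0.0076,-0.0303,0],[0,0.0216,0.0076,-0.0303,0],[0,0.0216,0.0076,-0.0303,0],[0,0.0216,0.0076,-0.0303,0],[0,0.0216,0.0076,-0.0303,0],[0,0.0216,0.0076,-0.0303,0]]]'>/dev/null; python3 -m handwheel '[[[0,0,0,0,0],[0,0,0,0,0],[0,0,0,0,0],[0,0,0,0,0],[0,0,0,0,0]]]';python3 back.py
```

```text
time: 29.6
eef_pos: [0.5589, 0.1884, 0.2254]
tcp_rot: [0.594, 0.665, -0.283, 0.353]
contact_force: [-0.7, 0.5, -2.4]
opening: 0.656
finger_force: 54.6
model err 0.0003270382659578963
rot err (tool, deg) [-0.19  0.13  0.03]
0.2254 [ 0.0008 -0.0002 -0.0011] 0.001
0.1 [ 0.1018 -0.0056  0.073 ] 0.125
0.0776 [ 0.1198 -0.0065  0.0863] 0.148
```

```bash
python3 -m handwheel '[[[0,0.0216,-0.0012,0.0155,0],[0,0.0216,-0.0012,0.0155,0],[0,0.0216,-0.0012,0.0155,0],[0,0.0216,-0.0012,0.0155,0],[0,0.0108,-0.0006,0.0078,0],[0,0.0054,-0.0003,0.0039,0],[0,0.0054,-0.0003,0.0039,0],[0,0.0027,0,0.002,0],[0,0,0,0,0],[0,0,0,0,0],[0,0,0,0,0]]]';python3 back.py
```

```text
time: 30.52
eef_pos: [0.5595, 0.1914, 0.0904]
tcp_rot: [0.594, 0.665, -0.281, 0.353]
contact_force: [0.6, 0.2, -1.4]
opening: 0.659
finger_force: 54.6
model err 0.00033126438681664594
rot err (tool, deg) [-0.02  0.08 -0.06]
0.2254 [-0.1097  0.0049 -0.0787] 0.135
0.1 [-0.0087 -0.0008 -0.0045] 0.01
0.0776 [ 0.0093 -0.0018  0.0088] 0.013
```

```bash
python3 -m handwheel '[[[0,0.003,-0.0005,0.0028,0],[0,0.003,-0.0005,0.0028,0],[0,0.003,-0.0005,0.0028,0],[0,0,0,0,0],[0,0,0,0,0],[0,0,0,0,0],[0,0,0,0,0]]]';python3 back.py; python3 - <<'E'
from h import *
cv2.imwrite("pics/w4.png",viewer.read_camera("wrist"))
E
```

```text
time: 31.1
eef_pos: [0.5588, 0.1897, 0.0775]
tcp_rot: [0.594, 0.666, -0.282, 0.354]
contact_force: [1.8, 0.8, 2.6]
opening: 0.66
finger_force: 54.8
model err 0.00033229868690295983
rot err (tool, deg) [-0.01  0.13 -0.  ]
0.2254 [-0.1191  0.0064 -0.0875] 0.148
0.1 [-0.0181  0.0007 -0.0134] 0.023
0.0776 [-0.0001 -0.0003 -0.0001] 0.0
```

View pics/w4.png

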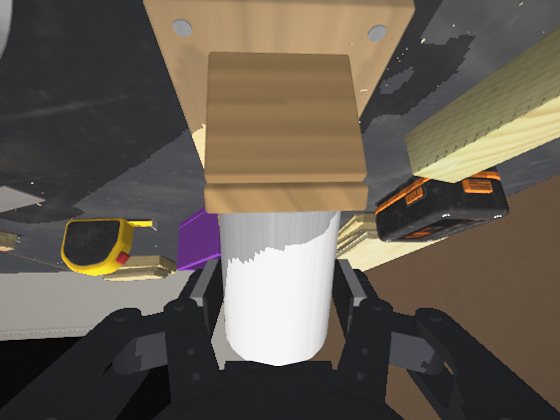

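The cup is seated as before: foot on the sloping floor at row 212, mouth at row 360. Releasing and backing off.

```bash
python3 -m handwheel '[[[0.066,0,0,0,0],[0.07,0,0,0,0],[0.0854,0,0,0,0],[0.0854,0,0,0,0],[0.0854,0,0,0,0],[0.0854,0,0,0,0],[0.0854,0,0,0,0],[0.0854,0,0,0,0]]]' 20;python3 -m handwheel '[[[0.0854,0,0,-0.015,0],[0.0854,0,0,-0.025,0],[0.0854,0,0,-0.03,0],[0.0854,0,0,-0.035,0],[0.0854,0,0,-0.035,0],[0.0854,-0.02,0,-0.03,0],[0.0854,-0.02,0,-0.03,0],[0.0854,0,0,0,0],[0.0854,0,0,0,0],[0.0854,0,0,0,0]]]';python3 - <<'E'
from plan import *
ims=[]
for n,ctr in(("scene",seat),("top",seat),("scene",np.array([.529,-.217,.03])),("top",np.array([.529,-.217,.03]))):
    im=viewer.read_camera(n); u=proj(n,ctr)
    if ctr is seat:
        for v in(seat,seat+.085*c): cv2.circle(im,tuple(int(round(x)) for x in proj(n,v)),1,(0,0,255),-1)
    a=int(u[1]-48);b=int(u[0]-64); ims.append(cv2.resize(im[a:a+96,b:b+128],(400,300)))
cv2.imwrite("pics/end.png",np.vstack([np.hstack(ims[:2]),np.hstack(ims[2:])]))
E
```

```text
time: 31.82
eef_pos: [0.5579, 0.1895, 0.0766]
tcp_rot: [0.594, 0.666, -0.282, 0.353]
contact_force: [-0.7, -0.4, 0.4]
opening: 1.004
finger_force: 0.0
time: 32.65
eef_pos: [0.5324, 0.3254, 0.2272]
tcp_rot: [0.594, 0.666, -0.282, 0.353]
contact_force: [0.5, -1.3, -0.9]
opening: 0.998
finger_force: 0.0
model err 0.0003460264530369961
```

View pics/end.png

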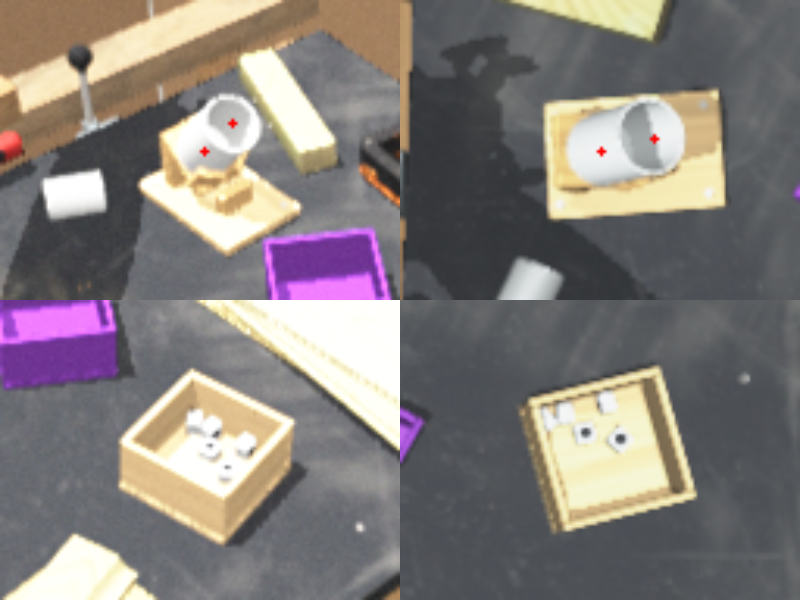

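The cup is back in its rest, empty, and leaning as before, with mouth and foot on the predicted dots. All five nuts lie inside the box.

```bash
python3 -c "
from plant import sign_off
print(sign_off())"
```

```text
the job is handed in; nothing more can be done
None
```

The job is handed in: all five nuts are in the plywood box, and the empty cup is back leaning in its rest with the gripper open and clear; the last pictures, taken just before hand-in, showed this, but no verdict came back.

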